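# Charge the glue brush at the plunger can

### The job

Take the lid off the plunger can and set it down on the bench, knob up, clear of the can. Then take the square-handled brush out of the tool rack, dip its head into the can and press the sprung dish inside with 6 to 20 N for half a second, wherever the dish happens to stand. Hang the brush back upright in the rack's free slot and let go, leaving the other tools, the tape roll and the bottle alone.

Things in the scene. Friction and masses are not known exactly. Their poses are not given: they have to be found in the camera images.
- can: Open steel can fixed to the bench on a round foot 110 mm wide, 4 mm thick; 84 mm outside diameter, wall 4 mm, 95 mm high. Inside, a flat level aluminium dish of 66 mm diameter stands on a spring, its face at an unknown height 30 to 62 mm above the bench, new in each run (its give: see the rim). Origin on the bench at the can's axis, z up.
- can_rim (a point): Centre of the can's mouth, 95 mm above the bench. The sprung dish below starts to yield at about 3 N, then gives 1 mm per 0.45 N (6 N at about 6 mm) and meets a hard stop after 22 mm (13 N).
- lid: Loose steel lid on the can's rim: disc 100 mm diameter, 7 mm thick, with a plug 64 mm wide and 6 mm deep under it, loose in the mouth. On top a dark wooden grip bar (the knob) along its x axis, 70 mm long, 18 mm wide, from 7 to 38 mm above the origin. Origin: centre of the disc's underside, z up; at 6 mm height when lying on the bench. About 0.18 kg.
- brush: Brush in a rack slot, the only tool with a square handle: wood, 24 x 24 mm, 8 to 90 mm above the origin, faces along x and y; square shoulder 32 mm wide, 8 mm high, resting on the plank; below it a 10 mm shank, then from 80 to 125 mm below the origin the round head, 24 mm wide, too wide for the slot. Origin: centre of the shoulder's underside, z up. 0.14 kg.
- brush_tip (a point): Centre of the flat end of the brush head, 125 mm below the brush's origin.
- rack_top (a point): Middle of the top of the fixed rack's plank, 150 mm high; x away from the slots' open side, y along it. Plank 80 (x) by 350 mm (y), 14 thick, a leg under each end. Slots 18 mm wide at y = -95, 0, 95 mm, from the front edge (x = -40) to x = 12; tools hang at x = -8 mm. Lift a tool a few mm, draw it 75 mm forward (-x), then raise it.
- file: Flat file hanging in another slot; round wooden handle 26 mm thick, 85 mm high above the plank, shoulder disc 32 mm wide; blade 14 x 4 mm, 118 mm long. Origin under the shoulder. Leave alone.
- awl: Awl hanging in the remaining slot; same round handle, shank 8 mm diameter, 100 mm long. Origin under the shoulder. Leave alone.
- tape: Roll of paper tape lying flat, 110 mm wide, 76 mm hole, 48 mm high; origin under its centre. Leave alone.
- bottle: White plastic bottle standing, 66 mm wide, 170 mm high; origin under its centre. Leave alone.

How it is judged:
On the way, in this order (a step that is already met when the one before it is completed fails the run):
1. the lid lies flat on the bench, knob up, its centre over 110 mm from the can's axis, let go and at rest (height (world z) of lid below 0.012 m and angle between lid's own z axis and vertical below 0.15 rad and horizontal distance between lid and can above 0.11 m and linear speed of lid below 0.02 m/s and contact force between lid and the fingers below 0.1 N), for 0.2 s.
2. the brush, held upright (within 0.2 rad) in the fingers, presses with over 6 N inside the can, its tip within 15 mm of the can's axis and over 20 mm below the rim, for half a second (contact force between brush and can above 6 N and horizontal distance between brush_tip and can below 0.015 m and z of brush_tip in the frame of can below 0.075 m and angle between brush's own z axis and vertical below 0.2 rad and contact force between brush and the fingers above 1 N), for 0.5 s.
At the end, for the whole second after the job is handed in: The brush hangs upright (within 0.12 rad) in a rack slot, its shoulder down on the plank (within 4 mm), let go and at rest; the lid still lies flat on the bench, knob up, its centre over 110 mm from the can's axis, at rest (all of step 1 and z of brush in the frame of rack_top between -0.004 and 0.004 m and x of brush in the frame of rack_top between -0.032 and 0.02 m and y of brush in the frame of rack_top between -0.12 and 0.12 m and angle between brush's own z axis and vertical below 0.12 rad and linear speed of brush below 0.02 m/s and contact force between brush and the fingers below 0.1 N); the robot touches nothing.
It fails at once if the brush pushes the can or its dish with over 20 N (contact force between brush and can above 20 N).
It fails at once if the lid or the brush is dropped (moves faster than 0.6 m/s while not in the fingers) ((contact force between lid and the fingers below 0.1 N and linear speed of lid above 0.6 m/s) or (contact force between brush and the fingers below 0.1 N and linear speed of brush above 0.6 m/s)).
It fails at once if the file, awl, tape roll or bottle is moved by over 25 mm (distance of any of file, awl, tape, bottle from where it was at the start of the episode above 0.025 m).
It also fails if it takes over 72 s, if anything falls off the work surface, if the arm or the gripper's body presses on something with over 40 N, if the wrist force passes 120 N, or if a joint passes its speed limit or range.

### The arm

A 6-joint arm with a two-finger parallel gripper is mounted at the origin on the work surface. World frame = base frame: x ahead of the robot, y to its left, z up, the work surface at z = 0. Lengths are in m, angles in rad, forces in N, time in s.
With the tool pointing down it reaches from about 0.325 to 0.9 m from the base axis. Payload 6.1 kg.
Tool frame: the origin (TCP) lies between the finger pads; the fingertips stand 19 mm ahead of it and the grasp point (between the pads) is the TCP (env.nose_length is the distance from the TCP to the fingertips, in m); z points along the fingers, y is the line along which they close (so a half turn about z gives the same grasp; the last joint's range is limited). The gripper opens to 85 mm and grips with 20 to 120 N. Pads are 22 mm wide; open, the fingers measure 114 mm over their backs; the gripper's body (76 mm by 85 mm) begins 54 mm behind the grasp point. The pads swing forward as they close: fully open they stand 13 mm farther back than shut.
Start: joints at [-1.296, 0.22, 1.526, -0, 1.395, -0.126], TCP at [0.244, -0.575, 0.25] pointing down, gripper open.
Joint ranges: [-2.98, 2.98], [-0.91, 2.08], [0.09, 2.57], [-1.24, 4.39], [0.2, 2.65], [-2.68, 2.68]. Speed limits (rad/s): [2.57, 2.57, 3.01, 3.14, 3.14, 3.14].

### API

Orientations are given as a unit quaternion [x, y, z, w].
In Python, from station import state, vision, env gives the robot as it stands.
- The arm moves only by the shell command python3 -m handwheel 'ROWS'. ROWS is JSON, a list of rows, each a list of 5 numbers: the opening, from 0 (shut) to 1 (fully open), then the shift along the tool's x, y, z scaled (see below), then the turn about the tool's z scaled (see below). In form: [[fingers, tx, ty, tz, yaw], ...]. A call has 1 to 12 rows; each row shifts and turns the commanded pose from where the row before left it, along the tool's axes as they then stand; what a row does not reach is not made up. The controller multiplies each number of a shift by 25 mm and each number of a turn by 0.1 rad. A row lasts 1/12 s, in which the tool goes at most 41.7 mm and 7.16 degrees, less where a joint would pass 70% of its speed; a pose out of reach is approached as far as the arm can. A call with a number of a shift or a turn outside -1 to 1 is refused whole. A call with a gripper value outside its range is refused whole. The fingers move at their own pace and stop on an object; the grip force is fixed at half the most. Time passes only in rows, so rows that do not move let the fingers close. It gives the time, the measured TCP pose, the force, the opening and the grip force at its end, in the units of the state.
- state(): the state, without advancing time (a new reading comes with each control period).
- vision.get_image(name): name is "scene" or "side" or "wrist"; returns (picture, depth): 384x512x3 uint8, blue, green, red; 384x512 float32, m along the optical axis (not along the pixel's ray), 0 where there is no reading.
- vision.camera_params(name): a dict with "vfov" (degrees; the focal length in pixels is half the picture's height over the tangent of half this angle, whatever the lens; pixels are square), "cx", "cy" (the principal point, pixels), "position" and "rotation" of the camera in the world. Camera axes: x right, y up, looking along -z (the intrinsics and any distortion apply to the point x, -y, -z); pixel columns grow to the right and rows downward; lengths in m; the calibration is good to about 2 mm. A picture is of the moment at which its call begins: read the wrist's pose just before it. camera_params takes no time and is no camera call; for the wrist camera it gives the pose at the moment of the call.
- env.job_done(): hands the job in; it is judged then, once.
The state is a dict: "clock": time; "joints": joint angles; "joint_vel": joint speeds; "joint_torque": joint torques, N m; "tool_pos": TCP position; "ee_rot": TCP orientation; "wrist_force": force on the tool from outside, world axes, zero at the start; "ft_torque": the same for the moment, N m; "width": finger opening in m; "gripper_force": force on a finger pad.
Only numpy, scipy, OpenCV 4.12 (cv2) and the standard library are available. Lean on these libraries where they do the work, as an engineer would, in place of code of your own. Each camera call takes 0.05 s, during which the arm holds its last target. There are 200 camera calls.

## Working session

There is one attempt and no reset: what is moved stays moved. The work goes in short steps, Python scripts to look and compute and a shell command to move; the robot and the scene stay as the last step left them, time stands still between calls to the robot, and variables do not carry over. Pictures are saved under pics/ and viewed, at most 10 in all, crops included, and the job is handed in when it is done.

```bash
ls; mkdir -p pics; python3 - <<'E'
from station import state, vision, env
import cv2,numpy as np
s=state();print({k:np.round(v,3).tolist() for k,v in s.items()}, env.nose_length)
for n in("scene","side","wrist"):
    p=vision.camera_params(n);print(n,p)
    im,d=vision.get_image(n);cv2.imwrite(f"pics/{n}0.png",im);np.save(f"pics/{n}0.npy",d)
a=np.hstack([cv2.imread("pics/scene0.png"),cv2.imread("pics/side0.png")])
E
```

```text
pics
{'clock': 0.0, 'joints': [-1.296, 0.221, 1.528, 0.0, 1.395, -0.126], 'joint_vel': [0.0, 0.0, 0.0, 0.001, -0.002, -0.001], 'joint_torque': [0.0, -49.69, -38.939, -0.0, 0.011, -0.0], 'tool_pos': [0.244, -0.575, 0.249], 'ee_rot': [0.98, 0.199, -0.0, -0.001], 'wrist_force': [0.239, 0.551, -0.45], 'ft_torque': [0.019, -0.025, 0.036], 'gripper_force': 0.0, 'width': 0.086} 0.019
scene {'vfov': 43.75719543122592, 'cx': 257.7316215294362, 'cy': 188.26594665595186, 'position': array([1.19650327, 0.01331859, 1.06805066]), 'rotation': array([0.19247173, 0.19854045, 0.68493533, 0.67409192])}
side {'vfov': 42.190604901708575, 'cx': 260.66001012137355, 'cy': 198.86375837861505, 'position': array([ 0.55175002, -0.92874868,  0.76840794]), 'rotation': array([ 0.45744402, -0.01194331, -0.00482615,  0.88914512])}
wrist {'vfov': 58.356886893936796, 'cx': 258.83540382362884, 'cy': 192.7641712981531, 'position': array([ 0.30507166, -0.54947411,  0.37246479]), 'rotation': array([-0.11018785,  0.07397275, -0.54763011,  0.82612828])}
```

View pics/scene0.png

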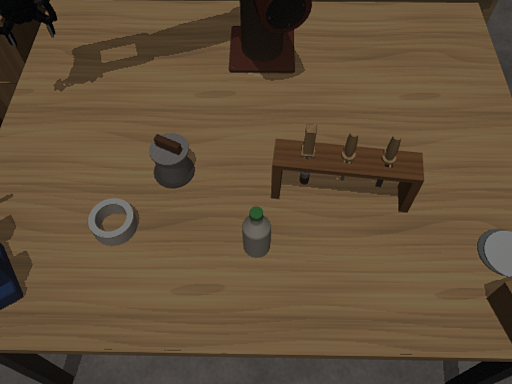

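View pics/side0.png

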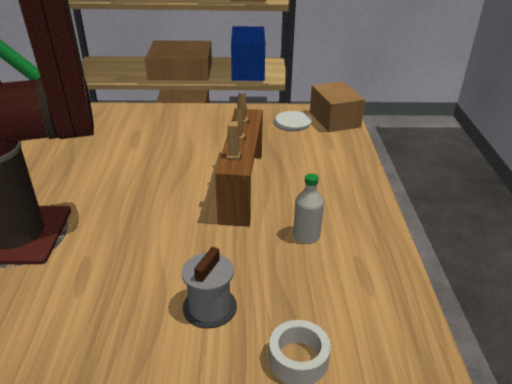

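The scene view shows the lidded can at (170,160), tape at (113,222), bottle at (257,235) and rack at (275–420,140–210), with the square-handled brush in the left slot at (310,140). The side view shows the can at (210,290) and the rack at (240,165).

```bash
cat > h.py <<'E'
import numpy as np,cv2
from scipy.spatial.transform import Rotation as R
from station import state,vision,env
def K(p,H=384):
    f=H/2/np.tan(np.radians(p["vfov"])/2); return f,p["cx"],p["cy"]
def cloud(p,d):
    f,cx,cy=K(p); v,u=np.mgrid[:d.shape[0],:d.shape[1]]
    P=np.stack([(u-cx)/f*d,-(v-cy)/f*d,-d],-1)
    W=P@R.from_quat(p["rotation"]).as_matrix().T+p["position"]; W[d<=0]=np.nan; return W
def onplane(p,uv,z):
    f,cx,cy=K(p); uv=np.atleast_2d(uv).astype(float)
    D=np.c_[(uv[:,0]-cx)/f,-(uv[:,1]-cy)/f,-np.ones(len(uv))]@R.from_quat(p["rotation"]).as_matrix().T
    return p["position"]+D*((z-p["position"][2])/D[:,2])[:,None]
def rect(xy):
    c,s,a=cv2.minAreaRect((np.asarray(xy)*1000).astype(np.float32)); return np.round(c,1),np.round(s,1),round(a,1)
def pose():
    s=state();M=R.from_quat(s["ee_rot"]).as_matrix();return s,M
E
python3 - <<'E'
from h import *
for n in("scene","side"):
    p=vision.camera_params(n);d=np.load(f"pics/{n}0.npy");W=cloud(p,d);im=cv2.imread(f"pics/{n}0.png")
    z=W[...,2]
    ok=(W[...,0]>.25)&(W[...,0]<.95)&(abs(W[...,1])<.6)
    print(n,"table z",np.nanmedian(z[ok&(abs(z)<.02)]))
    for nm,lo,hi in(("plank",.144,.156),("tools",.165,.26),("lidtop",.097,.107),("knob",.12,.14),("can foot",.002,.008),("tape",.043,.053)):
        m=(ok&(z>lo)&(z<hi)).astype(np.uint8)
        k,L,S,C=cv2.connectedComponentsWithStats(m)
        for i in range(1,k):
            if S[i,4]>25: 
                q=W[L==i]; print(nm,S[i].tolist(),np.round(np.median(q,0),3),rect(q[:,:2]),np.round(q[:,2].max(),3))
s=cv2.imread("pics/scene0.png");t=cv2.imread("pics/side0.png")
A=cv2.resize(s[110:220,260:430],None,fx=4,fy=4,interpolation=2)
B=cv2.resize(t[85:225,205:275],None,fx=3.14,fy=3.14,interpolation=2)[:440,:110*2]
h=np.hstack([A[:,:560],B]);h=np.clip(h*1.8,0,255).astype(np.uint8);cv2.imwrite("pics/z1.png",h);print(h.shape)
E
```

```text
scene table z 0.0008356731372138881
plank [272, 139, 152, 44, 3789] [0.545 0.211 0.151] (array([536. , 208.8]), array([349.5,  86.4]), 83.9) 0.156
tools [303, 124, 14, 29, 303] [0.529 0.115 0.22 ] (array([518.8, 116.1]), array([24.1, 27.9]), 82.3) 0.245
tools [344, 134, 14, 23, 207] [0.537 0.208 0.205] (array([533.6, 208.4]), array([25., 18.]), 71.3) 0.237
tools [385, 137, 16, 23, 217] [0.545 0.3   0.205] (array([542.6, 301.7]), array([24.7, 15.7]), 68.5) 0.237
tools [249, 207, 14, 14, 146] [ 0.696 -0.003  0.17 ] (array([694.7,  -3.6]), array([28.2, 28.2]), 23.0) 0.175
lidtop [149, 133, 40, 33, 721] [ 0.489 -0.226  0.103] (array([ 476. , -228.9]), array([99. , 98.4]), 60.2) 0.107
lidtop [408, 183, 11, 11, 32] [0.593 0.364 0.102] (array([588. , 363.9]), array([30.6, 15.3]), 45.3) 0.107
lidtop [242, 225, 29, 17, 85] [ 0.721 -0.005  0.103] (array([709.2,  -1.9]), array([36.5, 64.6]), 5.0) 0.107
lidtop [0, 260, 5, 15, 28] [ 0.805 -0.551  0.101] (array([ 797.2, -553.7]), array([34.1,  8.9]), 17.2) 0.106
lidtop [504, 280, 8, 16, 67] [0.825 0.533 0.101] (array([826.7, 531.7]), array([13.9, 
[... 23805 characters left out ...]
y([11.4, 50.7]), 40.9) 0.008
can foot [309, 367, 19, 17, 35] [ 0.676 -0.404  0.005] (array([ 678.7, -398.6]), array([49.6,  6.3]), 43.4) 0.008
tape [320, 110, 43, 11, 117] [0.851 0.545 0.049] (array([852.4, 545.7]), array([ 67.1, 139.3]), 76.9) 0.053
tape [217, 206, 34, 7, 113] [0.516 0.034 0.048] (array([518. ,  34.7]), array([81. , 24.1]), 6.4) 0.053
tape [294, 219, 28, 12, 98] [ 0.686 -0.033  0.048] (array([689.8, -25.7]), array([29.4, 63.2]), 83.4) 0.053
tape [188, 291, 42, 18, 147] [ 0.478 -0.268  0.048] (array([ 477.8, -259.1]), array([80.3, 33.9]), 8.5) 0.053
tape [269, 319, 62, 53, 1441] [ 0.643 -0.368  0.048] (array([ 642.7, -360.8]), array([108.7, 110.4]), 41.5) 0.053
(440, 780, 3)
```

View pics/z1.png

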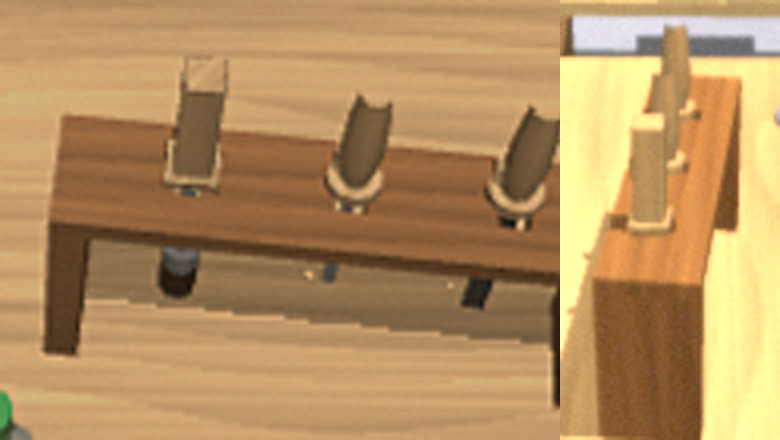

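The crop shows the square brush handle in the left (low-y) slot. The slot opening shows on the robot-side (-x) edge of the plank, so the tool is drawn out along -x. Next I align with the lid's grip bar, which lies at about 64.8°, and move over it.

```bash
python3 -m handwheel '[[1,0,0,0,-1],[1,0,0,0,-1],[1,0,0,0,-1],[1,0,0,0,-1],[1,0,0,0,-1],[1,0,0,0,-1],[1,0,0,0,-1],[1,0,0,0,-0.3],[1,1,0,0,0],[1,1,0,0,0],[1,1,0,0,0],[1,1,0,0,0]]'
cat >> h.py <<'E'
def go(xyz,yaw=None,cmd=True):
    """shift in units of 25 mm along tool axes to reach xyz; yaw = wanted tool-x angle (deg)"""
    s,M=pose(); a=np.degrees(np.arctan2(M[1,0],M[0,0]))
    t=M.T@(np.array(xyz)-s["tool_pos"])/.025
    print("t",round(float(s["clock"]),2),"tcp",np.round(s["tool_pos"],4),"xang",round(a,2),"units",np.round(t,2),"F",np.round(s["wrist_force"],1),"w",round(float(s["width"]),4),
      "" if yaw is None else "yaw units %.2f"%(-np.radians(yaw-a)/.1))
E
python3 -c "
from h import *
go((.475,-.230,.2),64.8)"
```

```text
clock: 1.15
tool_pos: [0.2865, -0.4838, 0.2497]
ee_rot: [0.845, 0.536, 0.0, -0.0]
wrist_force: [-0.2, -1.1, 1.0]
width: 0.0856
gripper_force: 0.0
t 1.15 tcp [ 0.2865 -0.4838  0.2497] xang 64.76 units [12.4   2.49  2.  ] F [-0.2 -1.1  1. ] w 0.0856 yaw units -0.01
```

```bash
python3 -m handwheel '[[1,1,0.2,0,0],[1,1,0.2,0,0],[1,1,0.2,0,0],[1,1,0.2,0,0],[1,1,0.2,0.2,0],[1,1,0.2,0.2,0],[1,1,0.2,0.2,0],[1,1,0.2,0.2,0],[1,1,0.2,0.2,0],[1,1,0.2,0.2,0],[1,1,0.2,0.2,0],[1,0.4,0.2,0.2,0]]' >/dev/null
python3 - <<'E'
from h import *
p=vision.camera_params("wrist");im,d=vision.get_image("wrist")
go((.475,-.230,.126),64.8)
cv2.imwrite("pics/w1.png",im);W=cloud(p,d);z=W[...,2]
for lo,hi in((.128,.138),(.098,.106)):
    m=((z>lo)&(z<hi)&(np.hypot(W[...,0]-.475,W[...,1]+.23)<.08)).astype(np.uint8);k,L,S,C=cv2.connectedComponentsWithStats(m)
    for i in range(1,k):
        if S[i,4]>300: q=W[L==i];print(S[i],np.median(q,0).round(4),rect(q[:,:2]))
E
```

```text
t 2.2 tcp [ 0.4635 -0.2498  0.2087] xang 64.94 units [0.91 0.09 3.31] F [-0.4  1.6 -0.8] w 0.0855 yaw units 0.02
[ 247  113   31  114 3371] [ 0.4758 -0.2267  0.1323] (array([ 475. , -229.1]), array([69.2, 17.8]), 64.3)
[  189    87   146   145 12985] [ 0.4781 -0.2248  0.1015] (array([ 474.8, -229. ]), array([99.1, 99.1]), 83.8)
```

View pics/w1.png

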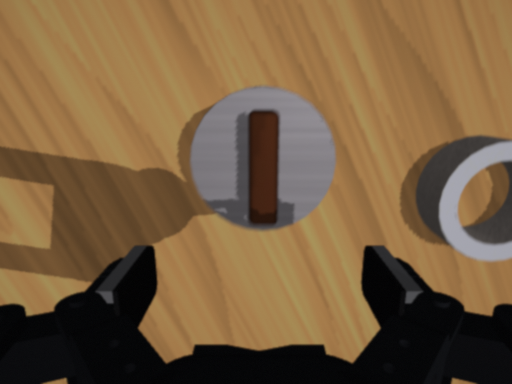

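The wrist view shows the lid centred at (263,158), with its bar vertical between the fingers. That gives (0.475, -0.229), matching the earlier estimate.

```bash
python3 -m handwheel '[[1,0,0,0.8,0],[1,0,0,0,0],[1,0,0,0,0]]' >/dev/null; python3 -c "
from h import *
go((.475,-.229,.126),64.5)"
```

```text
t 2.45 tcp [ 0.461  -0.2527  0.1892] xang 64.77 units [1.09 0.11 2.53] F [-0.4 -0.3 -0. ] w 0.0858 yaw units 0.05
```

```bash
python3 -m handwheel '[[1,1,0.1,0,0],[1,0.1,0,0.5,0],[1,0,0,0.8,0],[1,0,0,0.8,0],[1,0,0,0.4,0],[1,0,0,0,0],[1,0,0,0,0]]' >/dev/null; python3 -c "
from h import *
go((.475,-.229,.126),64.5)"
```

```text
t 3.03 tcp [ 0.4757 -0.2293  0.1278] xang 64.76 units [-0.   -0.03  0.07] F [ 0.4 -0.3 -0.1] w 0.0853 yaw units 0.04
```

```bash
python3 -m handwheel '[[0,0,0,0.05,0],[0,0,0,0,0],[0,0,0,0,0],[0,0,0,0,0],[0,0,0,0,0],[0,0,0,0,0],[0,0,0,0,0],[0,0,0,0,0],[0,0,0,-0.5,0],[0,0,0,-0.8,0],[0,0,0,-0.8,0],[0,0,0,-0.8,0]]'; python3 -c "
from h import *
go((.403,-.384,.04),64.8)"
```

```text
clock: 4.03
tool_pos: [0.4755, -0.2284, 0.1998]
ee_rot: [0.844, 0.536, -0.0, -0.001]
wrist_force: [-0.0, 0.4, -1.6]
width: 0.0171
gripper_force: 58.7
t 4.03 tcp [ 0.4755 -0.2284  0.1998] xang 64.79 units [-6.87  0.04  6.39] F [-0.   0.4 -1.6] w 0.0171 yaw units -0.00
```

```bash
python3 -m handwheel '[[0,-0.6,0,0,0],[0,-1,0,0,0],[0,-1,0,0,0],[0,-1,0,0,0],[0,-1,0,0,0],[0,-1,0,0.3,0],[0,-0.8,0,0.8,0],[0,-0.4,0,1,0],[0,0,0,1,0],[0,0,0,1,0],[0,0,0,1,0],[0,0,0,0.8,0]]' >/dev/null;python3 -m handwheel '[[0,0,0,0.2,0],[0,0,0,0,0],[0,0,0,0,0]]' ; python3 -c "
from h import *
go((.403,-.384,.038),64.8)"
```

```text
clock: 5.28
tool_pos: [0.404, -0.3829, 0.0473]
ee_rot: [0.844, 0.536, 0.0, 0.0]
wrist_force: [0.6, 0.0, -1.5]
width: 0.0167
gripper_force: 58.8
t 5.28 tcp [ 0.404  -0.3829  0.0473] xang 64.8 units [-0.05 -0.02  0.37] F [ 0.6  0.  -1.5] w 0.0167 yaw units -0.00
```

```bash
python3 -m handwheel '[[0,0,0,0.16,0],[0,0,0,0.12,0],[0,0,0,0.08,0],[0,0,0,0,0],[0,0,0,0,0]]'
```

```text
clock: 5.7
tool_pos: [0.4041, -0.3831, 0.0382]
ee_rot: [0.844, 0.536, 0.0, 0.001]
wrist_force: [0.7, -0.7, 0.5]
width: 0.017
gripper_force: 59.0
```

```bash
python3 -m handwheel '[[1,0,0,0,0],[1,0,0,0,0],[1,0,0,0,0],[1,0,0,0,0],[1,0,0,0,0],[1,0,0,0,0],[1,0,0,-0.4,0],[1,0,0,-1,0],[1,0,0,-1,0],[1,0,0,-1,0],[1,0,0,-1,0],[1,0,0,-1,0]]'; python3 -m handwheel '[[1,0,0,-1,0],[1,0,0,-1,0],[1,0,0,-1,0],[1,0,0,-1,0],[1,0,0,0,0],[1,0,0,0,0]]' >/dev/null
python3 - <<'E'
from h import *
im,d=vision.get_image("side");p=vision.camera_params("side");W=cloud(p,d);z=W[...,2];cv2.imwrite("pics/side2.png",im)
m=(np.hypot(W[...,0]-.404,W[...,1]+.383)<.07)
for lo,hi in((.009,.018),(.037,.05)):
    q=W[m&(z>lo)&(z<hi)];print(len(q),np.median(q,0).round(4),rect(q[:,:2]))
# can interior
m=(np.hypot(W[...,0]-.475,W[...,1]+.229)<.031)&(z<.09)&(z>.02); q=W[m]; print(len(q),np.percentile(q[:,2],[5,25,50,75,95]).round(4))
go((.517,.114,.32),83.7)
E
```

```text
clock: 6.7
tool_pos: [0.4036, -0.3826, 0.1746]
ee_rot: [0.844, 0.536, 0.0, 0.0]
wrist_force: [1.1, -0.4, 0.3]
width: 0.0855
gripper_force: 0.0
1262 [ 0.4144 -0.385   0.0134] (array([ 403.3, -376.3]), array([98.1, 80.8]), 0.8)
409 [ 0.4034 -0.3884  0.0438] (array([ 403.2, -385. ]), array([70.4, 19.4]), 64.6)
40 [0.032  0.0332 0.0341 0.0349 0.0359]
t 7.25 tcp [ 0.4037 -0.3828  0.2733] xang 64.79 units [19.91 -4.36 -1.88] F [-1.1 -0.5  0.2] w 0.0855 yaw units -3.30
```

View pics/side2.png

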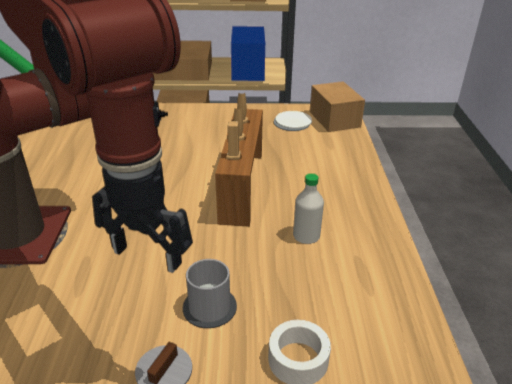

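The side view shows the lid flat at (163,368), clear of the open can at (209,290). Next I align with the rack and stop over the can to read the dish height.

```bash
python3 -m handwheel '[[1,0,0,-0.3,-1],[1,0,0,-0.3,-1],[1,0,0,-0.3,-1],[1,0,0,-0.2,-0.3],[1,0.8,0.4,0,0],[1,1,0.4,0,0],[1,1,0.4,0,0],[1,1,0.4,0,0],[1,1,0.3,0,0],[1,0,0,0,0],[1,0,0,0,0]]' >/dev/null
python3 - <<'E'
from h import *
p=vision.camera_params("wrist");im,d=vision.get_image("wrist");cv2.imwrite("pics/w2.png",im)
W=cloud(p,d);z=W[...,2];r=np.hypot(W[...,0]-.475,W[...,1]+.229)
q=W[(z>.09)&(z<.1)&(r<.06)];print("rim",len(q),rect(q[:,:2]),np.median(q[:,2]))
m=(r<.028)&(z<.085);q=W[m];print("dish",len(q),np.percentile(q[:,2],[5,25,50,75,95]).round(4))
go((.517,.114,.32),83.7)
E
```

```text
rim 1215 (array([ 474.7, -230.9]), array([83. , 82.5]), 83.8) 0.09422281973923735
dish 2018 [0.0316 0.0323 0.0328 0.0333 0.0341]
t 8.22 tcp [ 0.4636 -0.2681  0.2987] xang 83.77 units [15.43  0.46 -0.84] F [-0.4 -1.1 -0.4] w 0.0853 yaw units 0.01
```

```bash
python3 -m handwheel '[[1,0.8,0,-0.2,0],[1,1,0,-0.2,0],[1,1,0,-0.2,0],[1,1,0,-0.1,0],[1,1,0.1,0,0],[1,1,0.1,0,0],[1,1,0.1,0,0],[1,1,0.1,0,0],[1,1,0,0,0],[1,1,0,0,0],[1,1,0,0,0],[1,1,0,0,0]]' >/dev/null;python3 -m handwheel '[[1,0.8,0,0,0],[1,0,0,0,0],[1,0,0,0,0]]' >/dev/null
python3 - <<'E'
from h import *
p=vision.camera_params("wrist");im,d=vision.get_image("wrist");cv2.imwrite("pics/w3.png",im)
W=cloud(p,d);z=W[...,2];r=np.hypot(W[...,0]-.517,W[...,1]-.115)
for nm,lo,hi in(("top",.234,.246),("shoulder",.154,.163)):
    m=((z>lo)&(z<hi)&(r<.04)).astype(np.uint8);q=W[m>0]
    if len(q)>9:print(nm,len(q),rect(q[:,:2]),np.median(q,0).round(4))
q=W[(z>.145)&(z<.1535)&(W[...,0]<.62)&(W[...,0]>.4)];print("plank",len(q),rect(q[:,:2]),np.median(q[:,2]))
go((.517,.115,.205),83.7)
E
```

```text
top 1815 (array([517.5, 115.2]), array([23.3, 23.7]), 83.4) [0.5174 0.1154 0.2393]
shoulder 86 (array([516.1, 101.2]), array([ 2.4, 31.3]), 83.6) [0.516  0.1005 0.1575]
plank 15975 (array([524.4, 107.4]), array([146.6,  80.4]), 83.8) 0.14949781963365855
t 9.52 tcp [0.5085 0.0424 0.3169] xang 83.68 units [2.93 0.02 4.48] F [-0.2 -0.9  0.2] w 0.0857 yaw units -0.00
```

View pics/w3.png

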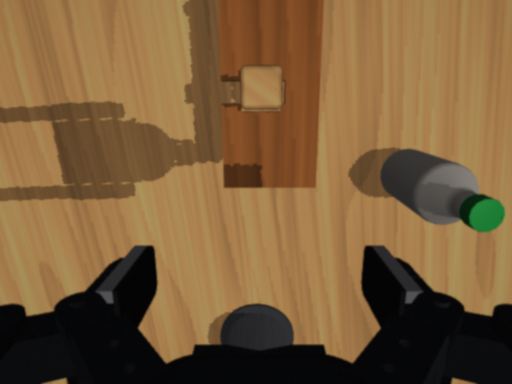

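The wrist view shows the square brush handle at (262,88), with its slot opening to the left (-x). The alignment is good, so I go down and grip.

```bash
python3 -m handwheel '[[1,0.8,0,0,0],[1,1,0,0,0],[1,1,0,0,0],[1,0.1,0,0,0],[1,0,0,0.7,0],[1,0,0,1,0],[1,0,0,1,0],[1,0,0,1,0],[1,0,0,0.7,0],[1,0,0,0,0],[1,0,0,0,0]]'; python3 -c "
from h import *
go((.5174,.1153,.205),83.7)"
```

```text
clock: 10.43
tool_pos: [0.516, 0.1139, 0.2067]
ee_rot: [0.745, 0.667, -0.001, -0.001]
wrist_force: [0.2, -0.9, -0.6]
width: 0.0856
gripper_force: 0.0
t 10.43 tcp [0.516  0.1139 0.2067] xang 83.6 units [0.06 0.05 0.07] F [ 0.2 -0.9 -0.6] w 0.0856 yaw units -0.02
```

```bash
python3 -m handwheel '[[0,0.05,0.05,0.05,0],[0,0,0,0,0],[0,0,0,0,0],[0,0,0,0,0],[0,0,0,0,0],[0,0,0,0,0],[0,0,0,0,0],[0,0,0,0,0]]'; python3 -m handwheel '[[0,0,0,-0.2,0],[0,0,0,-0.2,0],[0,0,0,0,0],[0,0,0,0,0]]'
```

```text
clock: 11.1
tool_pos: [0.5182, 0.1167, 0.2072]
ee_rot: [0.745, 0.667, 0.0, 0.0]
wrist_force: [-1.4, -0.4, 6.7]
width: 0.0229
gripper_force: 59.2
clock: 11.43
tool_pos: [0.5181, 0.1166, 0.2165]
ee_rot: [0.745, 0.667, 0.0, 0.0]
wrist_force: [0.4, 0.1, -1.5]
width: 0.0234
gripper_force: 58.8
```

```bash
python3 -m handwheel '[[0,0,-0.4,0,0],[0,0,-0.7,0,0],[0,0,-0.8,0,0],[0,0,-0.8,0,0],[0,0,-0.5,0,0],[0,0,0,0,0],[0,0,0,-0.6,0],[0,0,0,-1,0],[0,0,0,-1,0],[0,0,0,-1,0],[0,0,0,-0.6,0],[0,0,0,0,0]]'; python3 -c "
from h import *
go((.4747,-.230,.32))"
```

```text
clock: 12.43
tool_pos: [0.4403, 0.1255, 0.3253]
ee_rot: [0.745, 0.667, 0.003, 0.002]
wrist_force: [0.4, 0.1, -0.5]
width: 0.0236
gripper_force: 59.4
t 12.43 tcp [0.4403 0.1255 0.3253] xang 83.69 units [-13.98   2.93   0.21] F [ 0.4  0.1 -0.5] w 0.0236
```

```bash
python3 -m handwheel '[[0,-0.6,0,0,0],[0,-1,0,0,0],[0,-1,0,0,0],[0,-1,0,0,0],[0,-1,0,0,0],[0,-1,0,0,0],[0,-1,0,0,0],[0,-1,0,0,0],[0,-1,0.4,0,0],[0,-1,0.5,0,0],[0,-1,0.5,0,0],[0,-1,0.5,0,0]]' >/dev/null; python3 -m handwheel '[[0,-1,0.5,0,0],[0,-1,0.4,0,0],[0,-0.4,0.1,0,0],[0,0,0,0,0],[0,0,0,0,0],[0,0,0,0,0]]' ; python3 - <<'E'
from h import *
im,d=vision.get_image("side");p=vision.camera_params("side");cv2.imwrite("pics/side3.png",im)
go((.4747,-.230,.10))
E
```

```text
clock: 13.93
tool_pos: [0.4717, -0.2294, 0.3205]
ee_rot: [0.745, 0.667, 0.0, -0.001]
wrist_force: [-0.6, -0.3, -0.7]
width: 0.0236
gripper_force: 59.3
t 13.98 tcp [ 0.4718 -0.2293  0.3209] xang 83.75 units [-0.02  0.12  8.84] F [-0.8 -0.6 -0.7] w 0.0233
```

View pics/side3.png

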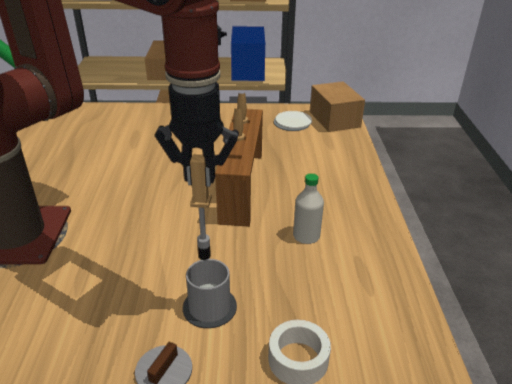

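The brush hangs upright over the can mouth, its tip at (204,255). I lower it to just above the dish.

```bash
python3 -m handwheel '[[0,0,0.12,0.4,0],[0,0,0,0.8,0],[0,0,0,0.8,0],[0,0,0,0.8,0],[0,0,0,0.7,0],[0,0,0,0.3,0],[0,0,0,0,0],[0,0,0,0,0]]'; python3 -m handwheel '[[0,0,0,0.12,0],[0,0,0,0.12,0],[0,0,0,0.06,0],[0,0,0,0,0]]'
```

```text
clock: 14.65
tool_pos: [0.4751, -0.2304, 0.2264]
ee_rot: [0.745, 0.667, 0.0, -0.0]
wrist_force: [-0.4, 0.2, -1.6]
width: 0.0233
gripper_force: 59.3
clock: 14.98
tool_pos: [0.4751, -0.2309, 0.2189]
ee_rot: [0.745, 0.667, 0.0, 0.0]
wrist_force: [-0.6, 0.3, -1.6]
width: 0.0234
gripper_force: 59.3
```

```bash
python3 -m handwheel '[[0,0,0,0.12,0],[0,0,0,0.06,0],[0,0,0,0,0]]'; python3 -m handwheel '[[0,0,0,0.12,0],[0,0,0,0.06,0],[0,0,0,0,0]]';  python3 -m handwheel '[[0,0,0,0.08,0],[0,0,0,0.04,0],[0,0,0,0,0]]'
```

```text
clock: 15.23
tool_pos: [0.4753, -0.2311, 0.2146]
ee_rot: [0.745, 0.667, 0.0, 0.0]
wrist_force: [-0.1, 0.8, 1.2]
width: 0.0232
gripper_force: 59.8
clock: 15.48
tool_pos: [0.4753, -0.2311, 0.21]
ee_rot: [0.745, 0.667, 0.0, 0.0]
wrist_force: [-0.4, 0.0, 4.4]
width: 0.0235
gripper_force: 60.1
clock: 15.73
tool_pos: [0.4753, -0.231, 0.207]
ee_rot: [0.745, 0.667, 0.0, 0.0]
wrist_force: [-0.9, 0.8, 5.2]
width: 0.0235
gripper_force: 60.4
```

```bash
python3 -m handwheel '[[0,0,0,0.1,0],[0,0,0,0.1,0],[0,0,0,0,0],[0,0,0,0,0],[0,0,0,0,0]]'; python3 -m handwheel '[[0,0,0,0,0],[0,0,0,0,0],[0,0,0,0,0],[0,0,0,0,0],[0,0,0,0,0],[0,0,0,0,0]]'
```

```text
clock: 16.15
tool_pos: [0.4754, -0.2311, 0.2026]
ee_rot: [0.745, 0.667, 0.0, 0.001]
wrist_force: [-2.3, -0.1, 6.2]
width: 0.0236
gripper_force: 60.5
clock: 16.65
tool_pos: [0.4754, -0.2311, 0.2026]
ee_rot: [0.745, 0.667, 0.0, 0.001]
wrist_force: [-0.1, 0.7, 7.6]
width: 0.0235
gripper_force: 60.5
```

```bash
python3 -m handwheel '[[0,0,0,0.1,0],[0,0,0,0,0],[0,0,0,0,0],[0,0,0,0,0],[0,0,0,0,0],[0,0,0,0,0],[0,0,0,0,0],[0,0,0,0,0],[0,0,0,0,0]]'; python3 -m handwheel '[[0,0,0,-0.4,0],[0,0,0,-0.8,0],[0,0,0,-1,0],[0,0,0,-1,0],[0,0,0,-1,0],[0,0,0,-0.6,0],[0,0,0,0,0],[0,0,0,0,0]]'; python3 -c "
from h import *
go((.4395,.1255,.318),83.6)"
```

```text
clock: 17.4
tool_pos: [0.4754, -0.2311, 0.2003]
ee_rot: [0.745, 0.667, 0.0, 0.001]
wrist_force: [-1.0, 0.9, 7.7]
width: 0.0234
gripper_force: 60.6
clock: 18.07
tool_pos: [0.475, -0.2308, 0.3191]
ee_rot: [0.745, 0.667, 0.0, 0.0]
wrist_force: [-0.4, -0.3, -1.0]
width: 0.0231
gripper_force: 59.6
t 18.07 tcp [ 0.475  -0.2308  0.3191] xang 83.7 units [14.01 -2.97  0.05] F [-0.4 -0.3 -1. ] w 0.0231 yaw units 0.02
```

```bash
python3 -m handwheel '[[0,0.5,-0.4,0,0],[0,1,-0.6,0,0],[0,1,-0.6,0,0],[0,1,-0.6,0,0],[0,1,-0.5,0,0],[0,1,-0.3,0,0],[0,1,0,0,0],[0,1,0,0,0],[0,1,0,0,0],[0,1,0,0,0],[0,1,0,0,0],[0,1,0,0,0]]' >/dev/null; python3 -m handwheel '[[0,1,0,0,0],[0,1,0,0,0],[0,0.5,0,0,0],[0,0,0,0,0],[0,0,0,0,0],[0,0,0,0,0]]' ; python3 -c "
from h import *
go((.4395,.1257,.2165),83.6)"
```

```text
clock: 19.57
tool_pos: [0.4382, 0.1247, 0.3178]
ee_rot: [0.745, 0.667, -0.001, -0.001]
wrist_force: [0.5, -0.4, -1.3]
width: 0.0231
gripper_force: 59.5
t 19.57 tcp [0.4382 0.1247 0.3178] xang 83.7 units [0.05 0.06 4.05] F [ 0.5 -0.4 -1.3] w 0.0231 yaw units 0.02
```

```bash
python3 -m handwheel '[[0,0.04,0,0.5,0],[0,0,0,0.9,0],[0,0,0,0.9,0],[0,0,0,0.9,0],[0,0,0,0.6,0],[0,0,0,0.2,0],[0,0,0,0,0],[0,0,0,0,0]]'; python3 - <<'E'
from h import *
go((.5181,.1166,.2165),83.7)
p=vision.camera_params("scene");im,d=vision.get_image("scene");W=cloud(p,d);z=W[...,2];r=np.hypot(W[...,0]-.44,W[...,1]-.125)
q=W[(r<.05)&(z>.1)&(z<.165)];print(len(q))
q=im[110:220,260:430];t,_=vision.get_image("side")
h=np.hstack([cv2.resize(q,None,fx=3,fy=3),cv2.resize(t[100:230,170:260],None,fx=2.538,fy=2.538)[:330]]);cv2.imwrite("pics/r1.png",np.clip(h*1.7,0,255).astype(np.uint8))
E
```

```text
clock: 20.23
tool_pos: [0.4391, 0.1258, 0.2194]
ee_rot: [0.745, 0.667, -0.0, 0.0]
wrist_force: [-0.6, 0.8, -0.8]
width: 0.0233
gripper_force: 59.4
t 20.23 tcp [0.4391 0.1258 0.2194] xang 83.65 units [-0.02  3.18  0.12] F [-0.6  0.8 -0.8] w 0.0233 yaw units -0.01
59
```

View pics/r1.png

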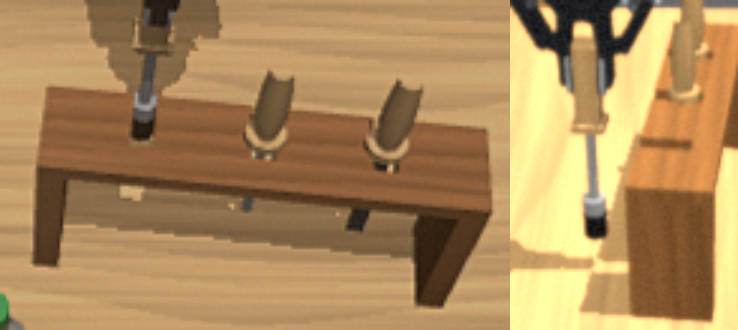

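The brush hangs upright in front of the empty slot, its shank lined up with it. I slide it in.

```bash
python3 -m handwheel '[[0,0,0.3,0.1,0],[0,0,0.6,0,0],[0,0,0.7,0,0],[0,0,0.7,0,0],[0,0,0.6,0,0],[0,0,0.28,0,0],[0,0,0,0,0],[0,0,0,0,0]]'; python3 -m handwheel '[[0,0,0,0.15,0],[0,0,0,0.1,0],[0,0,0,0,0],[0,0,0,0,0]]'
```

```text
clock: 21.0
tool_pos: [0.518, 0.1175, 0.2168]
ee_rot: [0.745, 0.667, -0.0, -0.0]
wrist_force: [0.1, 1.2, -1.1]
width: 0.0233
gripper_force: 59.4
clock: 21.33
tool_pos: [0.5174, 0.1177, 0.2103]
ee_rot: [0.745, 0.667, -0.0, -0.0]
wrist_force: [-1.2, -0.0, -1.1]
width: 0.0232
gripper_force: 59.4
```

```bash
python3 -m handwheel '[[0,0,0,0.06,0],[0,0,0,0,0],[0,0,0,0,0]]'; python3 -m handwheel '[[0,0,0,0.04,0],[0,0,0,0.02,0],[0,0,0,0,0],[0,0,0,0,0]]'
```

```text
clock: 21.58
tool_pos: [0.5179, 0.1176, 0.2091]
ee_rot: [0.745, 0.667, 0.0, 0.0]
wrist_force: [0.3, -1.1, -0.8]
width: 0.0231
gripper_force: 59.4
clock: 21.92
tool_pos: [0.518, 0.1175, 0.2075]
ee_rot: [0.745, 0.667, -0.0, -0.0]
wrist_force: [0.1, -0.6, -1.2]
width: 0.023
gripper_force: 59.4
```

```bash
python3 -m handwheel '[[0,0,0,0.04,0],[0,0,0,0,0],[0,0,0,0,0]]'; python3 -m handwheel '[[0,0,0,0.04,0],[0,0,0,0,0],[0,0,0,0,0]]'
```

```text
clock: 22.17
tool_pos: [0.5182, 0.1176, 0.2072]
ee_rot: [0.745, 0.667, 0.0, 0.0]
wrist_force: [-3.0, -0.3, 3.3]
width: 0.0233
gripper_force: 60.0
clock: 22.42
tool_pos: [0.5182, 0.1176, 0.2072]
ee_rot: [0.745, 0.667, 0.0, 0.0]
wrist_force: [-5.4, -0.9, 9.8]
width: 0.0233
gripper_force: 61.0
```

```bash
python3 -m handwheel '[[0,0,0,-0.04,0],[0,0,0,0,0],[1,0,0,0,0],[1,0,0,0,0],[1,0,0,0,0],[1,0,0,0,0],[1,0,0,0,0],[1,0,0,0,0],[1,0,0,-0.4,0],[1,0,0,-0.8,0],[1,0,0,-1,0],[1,0,0,-1,0]]' ; python3 -m handwheel '[[1,0,0,-1,0],[1,-0.5,0,-0.6,0],[1,-1,0,0,0],[1,-1,0,0,0],[1,-0.4,0,0,0],[1,0,0,0,0],[1,0,0,0,0],[1,0,0,0,0],[1,0,0,0,0]]'
python3 - <<'E'
from h import *
p=vision.camera_params("wrist");im,d=vision.get_image("wrist")
W=cloud(p,d);z=W[...,2];r=np.hypot(W[...,0]-.517,W[...,1]-.115)
for nm,lo,hi in(("top",.234,.25),("shoulder",.154,.168)):
    q=W[(z>lo)&(z<hi)&(r<.04)]
    if len(q)>9:print(nm,len(q),rect(q[:,:2]),np.median(q,0).round(4))
s,_=vision.get_image("scene");cv2.imwrite("pics/end.png",np.clip(cv2.resize(s[100:290,80:440],None,fx=2.1,fy=2.1)*1.6,0,255).astype(np.uint8))
go((.5,.1,.3))
E
```

```text
clock: 23.42
tool_pos: [0.5177, 0.1175, 0.2877]
ee_rot: [0.745, 0.667, -0.0, -0.0]
wrist_force: [1.2, 0.0, -0.0]
width: 0.0852
gripper_force: 0.0
clock: 24.17
tool_pos: [0.5101, 0.0464, 0.3264]
ee_rot: [0.745, 0.668, 0.0, -0.0]
wrist_force: [0.3, 0.1, 0.2]
width: 0.0854
gripper_force: 0.0
top 1662 (array([517.9, 116.4]), array([23.5, 24. ]), 83.8) [0.518  0.1166 0.2392]
shoulder 48 (array([516.4, 102.3]), array([ 2.4, 31.6]), 83.6) [0.5158 0.1012 0.157 ]
t 24.27 tcp [0.5101 0.0464 0.3264] xang 83.77 units [ 2.09 -0.63  1.06] F [ 0.1 -0.2 -0.3] w 0.0852
```

View pics/end.png

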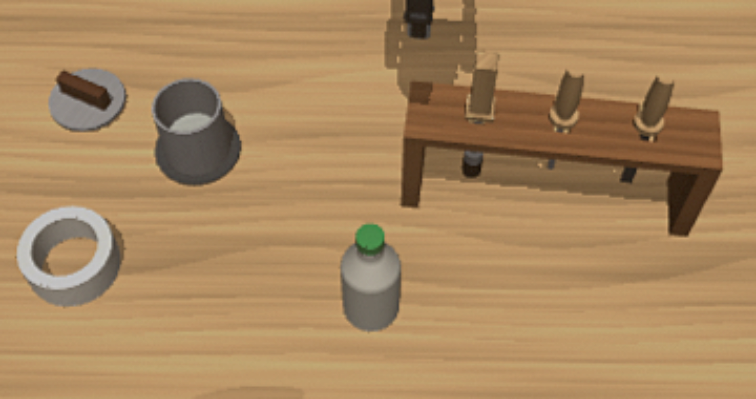

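The brush sits in its slot with its top at 0.239 m, within 1.5 mm of where it started. The lid lies flat at (88,98) and everything else is undisturbed, so I hand the job in.

```bash
python3 -c "
from station import env
print(env.job_done())"
```

```text
the job is handed in; nothing more can be done
None
```

I set the lid flat on the bench clear of the can, pressed the dish with the brush at about 8–9 N by the wrist sensor for over half a second, and hung the brush back in its slot; I handed the job in at about 24 s, and no verdict was returned.

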